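Nip the printed tile, unlatch the stencil press and hold its frame up

TASK

A freshly stencilled tile lies under the frame of the stencil press. Slide the side clamp shut on the tile until its jaw bears firmly against it, and leave it there, so that the tile stays on the bed; then pull the red latch tab sideways against its spring to free the coupler, lift the frame by that tab off its ball and hold it up with the front about 10 cm higher than it was. Finish still holding the frame up steadily, with the tile undisturbed on the bed; leave everything else on the table alone.

Things in the scene. Friction and masses are not known exactly. Their poses are not given: they have to be found in the camera images.
- press: Stencil press fixed on the table: plywood bed 290 x 290 mm, top 16 mm above the table. Origin: centre of the underside. x points to the hinge at the back (away from the robot), y to the left, z up. The frame's bars cover x -75 to 105, y -55 to 125 mm, up to z 44 mm; a 24 mm steel ball stud stands in front of the frame at x -118, y 35 mm; a fixed fence at the tile's +y side.
- stencil_frame (a joint): Hinge of the aluminium stencil frame (180 x 180 mm, amber stencil plate, dark steel coupler head over the ball; about 0.55 kg), rad. 0 = down, grows as the front is lifted, up to 1.2. The ball is 243 mm from the hinge axis, so 10 cm up is about 0.42 rad. It falls back if let go. With the latch shut it lifts by no more than about 2 mm.
- latch (a joint): Sideways travel of the coupler's spring latch, m: 0 = shut (a fork lies under the ball), grows as the red tab is pulled along the press's +y, away from the coupler head; clear of the ball from 0.010, end stop at 0.018. The spring pulls back with 5 N at 0 and 10.5 N at the stop.
- latch_tab (a point): Grip point in the red upright pull tab of the latch: 28 mm (press x) by 9.5 mm (press y), its top 17 mm above this point, full width to 33 mm below; 84 mm over the table with the frame down. On its -y side are the spring barrel (top 44 mm over the table, from 33 mm off) and the coupler head (top 65 mm over the table, from 59 mm off). Tilts with the frame; axes as the press at 0.
- jaw (a joint): Travel of the sliding side clamp, m: 0 = wide open, grows as the jaw slides along the press's +y axis toward the tile; it meets the tile at about 0.036. It slides against 3 N of friction and stays where it is left.
- jaw_tab (a point): Centre of the part to grip of the black upright tab of the side clamp: 28 mm (press x) by 10 mm (press y), its top 16 mm above this point and its foot 46 mm below; the point is 64 mm over the table. Free on all sides; the frame's side bar (top at 44 mm) is at least 40 mm away on its +y side. Axes as the press.
- jaw_face (a point): Centre of the jaw's rubber face, 60 x 8 mm, which meets the tile's -y edge; 87 mm from the jaw tab along the press's +y.
- tile_center (a point): Centre of the white ceramic tile, 108 x 108 x 10 mm, 0.2 kg, printed with a teal flower of dots; it lies loose on the bed under the stencil, its +y edge at the fence. Axes as the press.
- squeegee_center (a point): Bystander: wooden squeegee with a black rubber blade, 125 x 63 x 20 mm, lying in the dark tray on the right; its centre.
- cup_green: Bystander: clear portion cup of green glass bits, 71 mm across, 34 mm high, in the dark tray; origin at the centre of its underside.
- timer: Bystander: teal wind-up timer, 69 mm across, 43 mm high, near the front edge on the right; origin at the centre of its underside.
- spoon: Bystander: steel teaspoon, 146 mm long, lying near the front edge; origin under its middle.
- tweezers: Bystander: steel tweezers, 122 mm long, lying on the left of the press; origin under their middle.
- frame_hinge (a point): Midpoint of the frame's hinge axis, at the back of the press, 37 mm over the table; the axis runs along the press's y. It does not move.

How it is judged (in metres and radians):
On the way, in this order (a step that is already met when the one before it is completed fails the run):
1. the jaw of the side clamp bears against the tile (over 3 N) while the frame is still down (contact force between jaw and tile above 3 N and value of joint stencil_frame below 0.03 rad), for 0.2 s.
2. the latch is pulled clear of the ball with the frame still down and the jaw on the tile (value of joint latch above 0.0095 m and value of joint stencil_frame below 0.05 rad and y of jaw_face in the frame of tile_center between -0.0565 and -0.05 m), for 0.05 s.
3. the coupler is lifted off the ball (value of joint stencil_frame above 0.12 rad), for 0.1 s.
At the end, for the whole second after the job is handed in: The frame stands raised between 0.33 and 0.75 rad (front about 8 to 16 cm up), at rest, held by the fingers on the red latch tab (contact over 1.5 N); the jaw is still within 2.5 mm of the tile's edge and the tile lies flat on the bed within 6 mm of where it was (value of joint stencil_frame between 0.33 and 0.75 rad and velocity of joint stencil_frame between -0.15 and 0.15 rad/s and contact force between the fingers and latch above 1.5 N and y of jaw_face in the frame of tile_center between -0.0565 and -0.05 m and distance of tile_center from where it was at the start of the episode below 0.006 m and height (world z) of tile_center below 0.024 m and angle between tile_center's own z axis and vertical below 0.05 rad); the arm keeps its last pose, push and grip.
It fails at once if the frame is raised before the jaw holds the tile, or the jaw comes away from it later (value of joint stencil_frame above 0.05 rad and not (y of jaw_face in the frame of tile_center between -0.0565 and -0.05 m)).
It fails at once if the tile is shoved out of place (distance of tile_center from where it was at the start of the episode above 0.01 m).
It fails at once if a bystander is pushed more than 3 cm (distance of any of squeegee_center, cup_green, timer, spoon, tweezers from where it was at the start of the episode above 0.03 m).
It also fails if it takes over 48 s, if anything falls off the work surface, if the arm or the gripper's body presses on something with over 40 N, if the wrist force passes 120 N, or if a joint passes its speed limit or range.

ROBOT

A 7-joint arm with a two-finger parallel gripper is mounted at the origin on a cart in front of the work surface, level with it; the furniture and walls round the work are solid. World frame = base frame: x ahead of the robot, y to its left, z up, the work surface at z = 0. Lengths are in mm, angles in rad, forces in N, time in s.
With the tool pointing down it reaches from about 400 to 850 mm from the base axis. Payload 10.4 kg.
Tool frame: the origin (TCP) lies on the centre line of the jaws, within the pads' length; the fingertips stand 19 mm ahead of it and the grasp point (between the pads) is the TCP (robot.tips_ahead is the distance from the TCP to the fingertips, in mm); x points along the fingers, y is the direction in which the jaws open and shut, and the axes are right-handed (so a half turn about x gives the same grasp; the last joint's range is limited). The gripper opens to 85 mm and grips with 20 to 120 N. Pads are 22 mm wide; open, the fingers measure 114 mm over their backs; the gripper's body (76 mm by 85 mm) begins 54 mm behind the grasp point. The pads swing forward as they close: fully open they stand 13 mm farther back than shut.
Start: joints at [-1.326, 0.332, -0.065, 1.46, 0.022, 1.35, -0.088], TCP at [165.367, 602.746, 250.338] pointing down, gripper open.
Joint ranges: [-2.6, 2.6], [-0.5, 2.12], [-1.47, 1.34], [0.16, 2.42], [-1.27, 4.41], [0.06, 2.06], [-2.6, 2.6]. Speed limits (rad/s): [2.22, 2.22, 2.79, 2.79, 3.14, 3.14, 3.14].

INTERFACE

Orientations are given as a rotation vector (axis times angle).
In Python, from bench import robot gives the robot as it stands. The module is installed in compiled form; this text tells all that it offers.
- The arm moves only by the shell command python3 -m jog 'ROWS' [FORCE]. ROWS is a JSON object of lists of equal length, an entry for each row: "angular": the turn, a rotation vector about the tool's x, y, z in degrees, a list of three; "slide": the shift along the tool's x, y, z in m, a list of three; "hand": the finger opening in m, from 0 to 0.0854. In form: {"angular": [[rx, ry, rz], ...], "slide": [[x, y, z], ...], "hand": [hand, ...]}. A call has 1 to 20 rows; each row shifts and turns the commanded pose from where the row before left it, along the tool's axes as they then stand; what a row does not reach is not made up. A row lasts 1/12 s, in which the tool goes at most 41.7 mm and 7.16 degrees, less where a joint would pass 70% of its speed; a pose out of reach is approached as far as the arm can. A call is refused whole if a number of a shift passes 0.0417 or a number of a turn 7.16, either way. A call with a gripper value outside its range is refused whole. The fingers move at their own pace and stop on an object; FORCE is the grip in N (left out, the last holds). Time passes only in rows, so rows that do not move let the fingers close. It gives the time, the measured TCP pose, the force and the opening at its end, in the units of the state.
- robot.read_state(): the state, without advancing time (a new reading comes with each control period).
- robot.camera(name): name is "scene" or "top" or "wrist"; returns the picture (400x640x3 uint8, red, green, blue); there is no depth.
- robot.get_calibration(name): a dict with "intrinsics" (3x3 intrinsics, pixels), "k1" (the pictures are not rectified: a ray, as slopes to the right and down, at radius r is drawn at 1 + k1 r^2 times it, then the intrinsics apply), "position" and "rotation" of the camera in the world; the wrist camera has in their place "tool_from_camera" (4x4, takes a point from camera to tool coordinates, whose origin is the TCP and whose axes are the tool frame's). Camera axes: x right, y up, looking along -z (the intrinsics and any distortion apply to the point x, -y, -z); pixel columns grow to the right and rows downward; lengths in mm; the calibration is good to about 2 mm. A picture is of the moment at which its call begins: read the wrist's pose just before it. get_calibration takes no time and is no camera call.
- robot.job_done(): hands the job in, once; it reports no verdict.
The state is a dict: "t": time; "joint_pos": joint angles; "qd": joint speeds; "joint_efforts": joint torques, N m; "tool_pos": TCP position; "tool_rot": TCP orientation; "wrist_force": force on the tool from outside, world axes, zero at the start; "ft_torque": the same for the moment, N m; "opening": opening from 0.0 (shut) to 1.0 (fully open).
Only numpy, scipy, OpenCV 4.12 (cv2) and the standard library are available. Lean on these libraries where they do the work, as an engineer would, in place of code of your own. Each camera call takes 0.05 s, during which the arm holds its last target.

## Working session

There is one attempt and no reset: what is moved stays moved. The work goes in short steps, Python scripts to look and compute and a shell command to move; the robot and the scene stay as the last step left them, time stands still between calls to the robot, and variables do not carry over. Pictures are saved under pics/ and viewed, and the job is handed in when it is done.

```bash
mkdir -p pics; python3 - <<'E'
from bench import robot
import cv2
s=robot.read_state(); print(s)
for n in ["scene","top","wrist"]:
    im=robot.camera(n); cv2.imwrite(f"pics/{n}0.png",im[:,:,::-1]); print(n,robot.get_calibration(n))
E
```

```text
{'t': 0.0, 'joint_pos': array([-1.32565993,  0.33290175, -0.06471764,  1.46095797,  0.02159958,
        1.3498966 , -0.08850938]), 'qd': array([ 0.00155341, -0.00042471, -0.00118119,  0.00061307,  0.0007596 ,
        0.00085314,  0.00062562]), 'joint_efforts': array([-2.41664375e-04, -6.25425982e+01,  4.91106219e-02, -3.91618860e+01,
        1.61394873e-02,  9.49028326e-03,  4.81498489e-05]), 'tool_pos': array([165.24333122, 602.39122591, 249.48934321]), 'tool_rot': array([ 0.20899668,  1.5606959 , -0.21129866]), 'wrist_force': array([ 0.08576733, -0.40965224, -0.29340483]), 'ft_torque': array([-0.0310529 , -0.02468996,  0.01584417]), 'opening': 1.002554637177458}
scene {'intrinsics': array([[435.89945554,   0.        , 322.21160732],
       [  0.        , 435.89945554, 201.20932287],
       [  0.        ,   0.        ,   1.        ]]), 'k1': -0.12302909819838212, 'position': array([-374.62530784, -488.55330419, 1038.34410914]), 'rotation': array([ 0.74295905, -0.45543519, -1.03047821])}
top {'intrinsics': array([[376.50772118,   0.        , 315.02515515],
       [  0.        , 376.50772118, 192.82090534],
       [  0.        ,   0.        ,   1.        ]]), 'k1': -0.08765998339006545, 'position': array([ 432.30255315,    9.74058642, 1062.49926329]), 'rotation': array([ 0.09154038, -0.11076983, -1.56684378])}
wrist {'intrinsics': array([[307.8254493 ,   0.        , 311.66739129],
       [  0.        , 307.8254493 , 200.13078378],
       [  0.        ,   0.        ,   1.        ]]), 'k1': 0.020342420393111824, 'tool_from_camera': array([[ 1.20917465e-04,  2.84406034e-01, -9.58703913e-01,
        -1.24581310e+02],
       [ 9.99999437e-01, -1.04520051e-03, -1.83939934e-04,
         2.05777575e-01],
       [-1.05435144e-03, -9.58703351e-01, -2.84406000e-01,
        -7.18883591e+01],
       [ 0.00000000e+00,  0.00000000e+00,  0.00000000e+00,
         1.00000000e+00]])}
```

View pics/scene0.png

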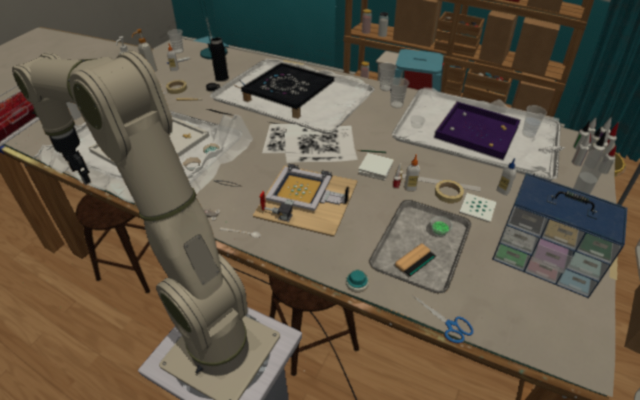

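View pics/top0.png

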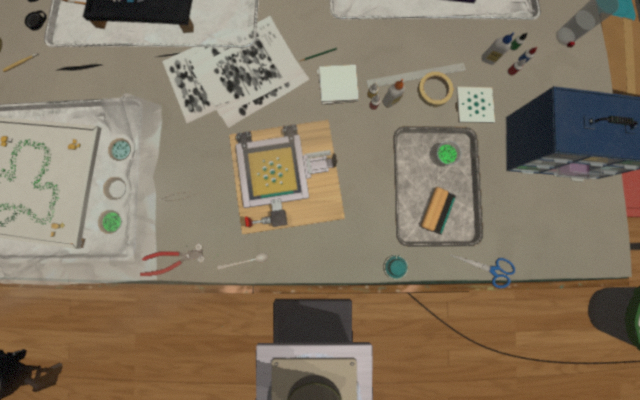

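```bash
python3 - <<'E'
import cv2
im=cv2.imread('pics/top0.png'); c=im[90:270,220:420]; cv2.imwrite('pics/top0c.png',cv2.resize(c,None,fx=3.3,fy=3.3,interpolation=cv2.INTER_CUBIC))
im=cv2.imread('pics/scene0.png'); c=im[100:300,220:460]; cv2.imwrite('pics/scene0c.png',cv2.resize(c,None,fx=3,fy=3,interpolation=cv2.INTER_CUBIC))
E
```

```text
(no output)
```

View pics/top0c.png

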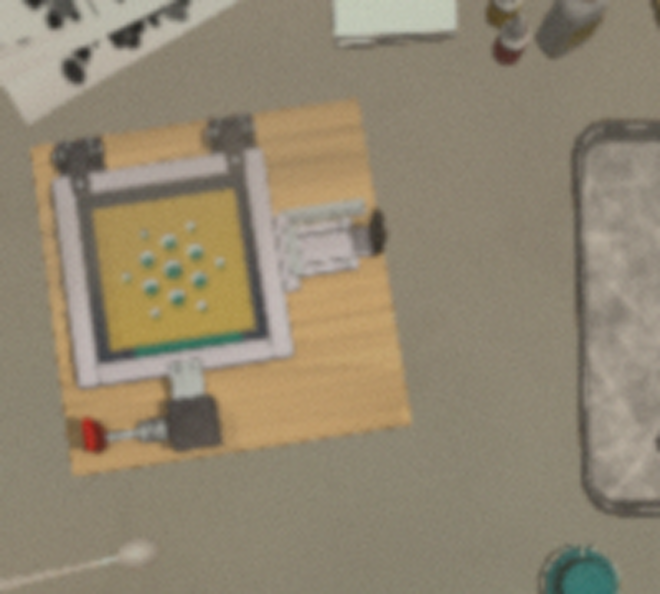

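View pics/scene0c.png

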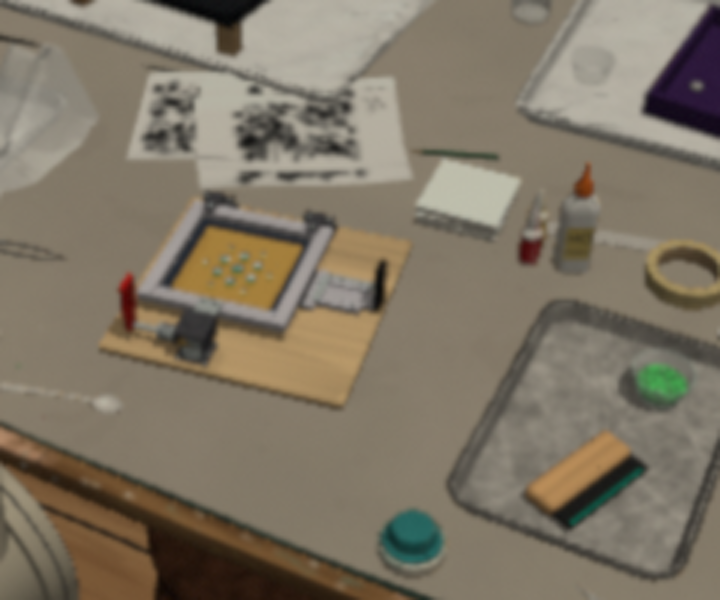

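```bash
cat > h.py <<'E'
import numpy as np, cv2
from bench import robot
from scipy.spatial.transform import Rotation as R
def ray(name,uv):
    c=robot.get_calibration(name)
    p=cv2.undistortPoints(np.array([uv],float).reshape(-1,1,2),c['intrinsics'],np.array([c['k1'],0,0,0.]))[:,0]
    d=np.c_[p[:,0],-p[:,1],-np.ones(len(p))]
    if name=='wrist':
        s=robot.read_state(); T=np.eye(4);T[:3,:3]=R.from_rotvec(s['tool_rot']).as_matrix();T[:3,3]=s['tool_pos']
        T=T@c['tool_from_camera']; return T[:3,3],d@T[:3,:3].T
    return c['position'],d@R.from_rotvec(c['rotation']).as_matrix().T
def atz(name,uv,z):
    o,d=ray(name,uv); z=np.broadcast_to(np.asarray(z,float),(len(d),))
    return o+d*((z-o[2])/d[:,2])[:,None]
def proj(name,P):
    c=robot.get_calibration(name)
    o,M=c['position'],R.from_rotvec(c['rotation']).as_matrix()
    q=(np.atleast_2d(P)-o)@M; q=q*[1,-1,-1]
    return cv2.projectPoints(q,np.zeros(3),np.zeros(3),c['intrinsics'],np.array([c['k1'],0,0,0.]))[0][:,0]
def press(px,py,yaw,P):
    c,s=np.cos(yaw),np.sin(yaw); P=np.atleast_2d(P).astype(float)
    return np.c_[px+c*P[:,0]-s*P[:,1],py+s*P[:,0]+c*P[:,1],P[:,2]]
E
python3 - <<'E'
from h import *
from scipy.optimize import least_squares
P=[[145,145,16],[145,-145,16],[-145,-145,16],[-145,145,16]]
t=np.array([(31,147),(357,100),(411,425),(73,474)])/3.3+[220,90]
# scene: corners back-right, front-right, front-left
s=np.array([(410,240),(344,406),(100,348)])/3+[220,100]
for a,b in((1,0),(0,1),(1,1)):
    f=lambda q:np.r_[a*(proj('top',press(*q,P))-t).ravel(),b*(proj('scene',press(*q,[P[1],P[2],P[3]]))-s).ravel()]
    r=least_squares(f,[550,0,0.1],x_scale=[10,10,.1]);print(r.x,np.round(f(r.x),1))
q=r.x
for n,p in dict(ball=[-118,35,30]).items():print(n,press(*q,p))
print('red top',atz('top',np.array([[92,434]])/3.3+[220,90],101), 'blk',atz('top',np.array([[377,231]])/3.3+[220,90],80))
def inp(w):
    c,s=np.cos(q[2]),np.sin(q[2]);d=w[0,:2]-q[:2];return c*d[0]+s*d[1],-s*d[0]+c*d[1]
print(inp(atz('top',np.array([[92,434]])/3.3+[220,90],101)),inp(atz('top',np.array([[377,231]])/3.3+[220,90],80)))
# two-view of tab tops
print('scene red',inp(atz('scene',np.array([[127,276]])/3+[220,100],101)),inp(atz('scene',np.array([[381,263]])/3+[220,100],80)))
E
```

```text
[6.16097338e+02 7.89075197e+01 1.51662106e-01] [-0.4 -0.5  0.6 -0.8  0.4  0.2 -0.6  0.9  0.   0.  -0.  -0.  -0.  -0. ]
[6.15875711e+02 7.75065736e+01 1.69424479e-01] [-0.   0.   0.  -0.   0.  -0.   0.   0.   0.5  0.   0.5 -0.2 -1.   0. ]
[6.16315489e+02 7.82822639e+01 1.56457440e-01] [-0.4 -0.3  0.5 -1.   0.8 -0.2 -0.1  1.1  0.7  0.3 -0.3 -0.1 -1.4 -0.6]
ball [[494.30310605  94.46800732  30.        ]]
red top [[482.6153434  169.36993894 101.        ]] blk [[647.9499946  -53.42236092  80.        ]]
(np.float64(-117.87379061505989), np.float64(110.80822664531135)) (np.float64(10.725903158599039), np.float64(-135.0252017672559))
scene red (np.float64(-110.95324516085867), np.float64(113.24210622542515)) (np.float64(20.344956759233536), np.float64(-137.89256290071276))
```

```bash
cat >> h.py <<'E'
def goal(pos,yaw,tilt=0,flip=False):
    """tool x down, tool y = press y (or minus); prints shift in current tool axes and turn (deg, tool)"""
    s=robot.read_state(); M=R.from_rotvec(s['tool_rot'])
    y=np.array([-np.sin(yaw),np.cos(yaw),0]); y=-y if flip else y
    x=np.array([0,0,-1.]); G=R.from_matrix(np.c_[x,y,np.cross(x,y)])
    rv=(M.inv()*G).as_rotvec(degrees=True)
    d=np.asarray(pos)-s['tool_pos']
    print('t',round(s['t'],2),'pos',s['tool_pos'].round(1),'turn',rv.round(2),'shift now-axes',M.inv().apply(d).round(1),'shift goal-axes',G.inv().apply(d).round(1),'F',s['wrist_force'].round(1),'op',round(s['opening'],3))
    return M,G
E
python3 - <<'E'
from h import *
for f in(0,1):
    M,G=goal([640,-50,200],.155,flip=f);print(M.as_matrix().round(3))
E
```

```text
t 0.15 pos [165.3 602.5 249.7] turn [-2.422e+01 -1.000e-02  6.000e-02] shift now-axes [  50.3 -503.6  630.4] shift goal-axes [  49.7 -717.9  368.3] F [-0.1 -0.3  0.1] op 0.997
[[-0.     0.265  0.964]
 [-0.001  0.964 -0.265]
 [-1.    -0.001  0.   ]]
t 0.15 pos [165.3 602.5 249.7] turn [1.5578e+02 8.0000e-02 1.0000e-02] shift now-axes [  50.3 -503.6  630.4] shift goal-axes [  49.7  717.9 -368.3] F [-0.1 -0.3  0.1] op 0.997
[[-0.     0.265  0.964]
 [-0.001  0.964 -0.265]
 [-1.    -0.001  0.   ]]
```

```bash
python3 -m jog '{"angular":[[-6.05,0,0],[-6.05,0,0],[-6.05,0,0],[-6.07,0,0],[0,0,0],[0,0,0],[0,0,0],[0,0,0],[0,0,0],[0,0,0],[0,0,0],[0,0,0],[0,0,0],[0,0,0],[0,0,0],[0,0,0],[0,0,0],[0,0,0],[0,0,0],[0,0,0]],"slide":[[0,0,0],[0,0,0],[0,0,0],[0,0,0],[0,-0.036,0.018],[0,-0.036,0.018],[0,-0.036,0.018],[0,-0.036,0.018],[0,-0.036,0.018],[0,-0.036,0.018],[0,-0.036,0.018],[0,-0.036,0.018],[0,-0.036,0.018],[0,-0.036,0.018],[0,-0.036,0.018],[0,-0.036,0.018],[0,-0.036,0.018],[0,-0.036,0.018],[0,-0.036,0.018],[0,-0.036,0.018]],"hand":[0.0854,0.0854,0.0854,0.0854,0.0854,0.0854,0.0854,0.0854,0.0854,0.0854,0.0854,0.0854,0.0854,0.0854,0.0854,0.0854,0.0854,0.0854,0.0854,0.0854]}' 40
python3 - <<'E'
from h import *
goal([640,-50,200],.155)
im=robot.camera('wrist');cv2.imwrite('pics/w1.png',im[:,:,::-1])
E
```

```text
t: 1.82
tool_pos: [539.5, 76.2, 250.4]
tool_rot: [-0.122, 1.567, 0.122]
wrist_force: [0.4, 0.7, 0.1]
opening: 1.004
t 1.82 pos [539.5  76.2 250.4] turn [ 0.01  0.02 -0.01] shift now-axes [  50.4 -140.3   79.8] shift goal-axes [  50.4 -140.2   79.8] F [0.4 0.7 0.1] op 1.004
```

View pics/w1.png

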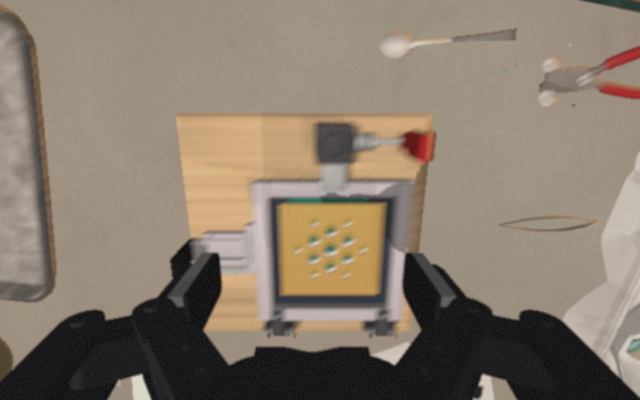

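```bash
python3 - <<'E'
from h import *
im=cv2.imread('pics/w1.png')
cv2.imwrite('pics/w1c.png',cv2.resize(im[100:340,160:450],None,fx=2.7,fy=2.5,interpolation=cv2.INTER_CUBIC))
print(atz('wrist',[(178,114),(432,114)],16))
E
```

```text
[[500.27375548 -90.26062872  16.        ]
 [458.34025691 190.52597408  16.        ]]
```

View pics/w1c.png

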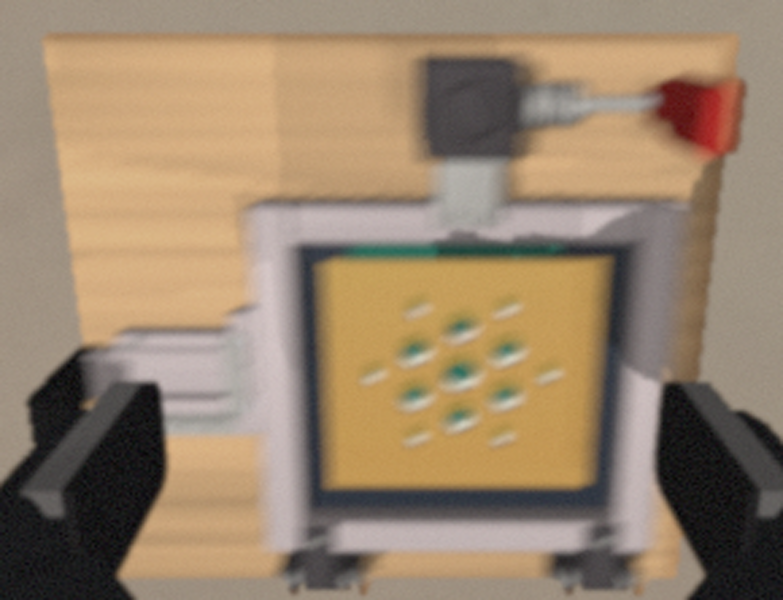

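```bash
python3 -m jog '{"angular":[[0,0,0],[0,0,0],[0,0,0],[0,0,0],[0,0,0],[0,0,0]],"slide":[[0.01,-0.029,0.014],[0.01,-0.029,0.014],[0.01,-0.029,0.014],[0.01,-0.029,0.014],[0.01,-0.029,0.014],[0,0,0]],"hand":[0.0854,0.0854,0.0854,0.0854,0.0854,0.0854]}'
python3 - <<'E'
from h import *
im=robot.camera('wrist');cv2.imwrite('pics/w2.png',im[:,:,::-1])
print(atz('wrist',[(311,200)],80))
E
```

```text
t: 2.37
tool_pos: [630.7, -61.0, 197.4]
tool_rot: [-0.12, 1.571, 0.114]
wrist_force: [-0.5, -0.8, -0.2]
opening: 1.001
[[629.99916043 -58.9302577   80.        ]]
```

View pics/w2.png

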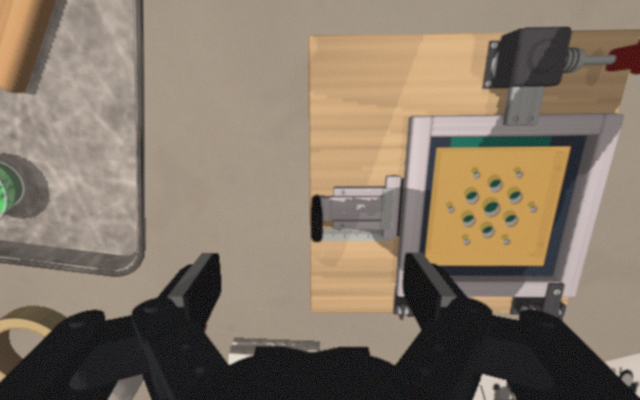

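```bash
python3 - <<'E'
from h import *
im=cv2.imread('pics/w2.png')
cv2.imwrite('pics/w2c.png',cv2.resize(im[170:260,290:420],None,fx=6,fy=6,interpolation=cv2.INTER_CUBIC))
a=atz('wrist',[(309,36),(311,311),(640,30)],16);print(a)
d=a[1]-a[0];print('yaw',np.arctan2(d[1],d[0]));d=a[2]-a[0];print(np.arctan2(-d[0],d[1]))
print(atz('wrist',[(317,218),(317,195),(317,241)],80))
E
```

```text
[[497.64662341 -81.03918577  16.        ]
 [781.12134032 -36.27889824  16.        ]
 [452.43755281 204.25770131  16.        ]]
yaw 0.15660573772412636
0.1571565082158167
[[644.76817301 -51.61112485  80.        ]
 [625.03806462 -54.71109355  80.        ]
 [665.38673429 -48.37261212  80.        ]]
```

View pics/w2c.png

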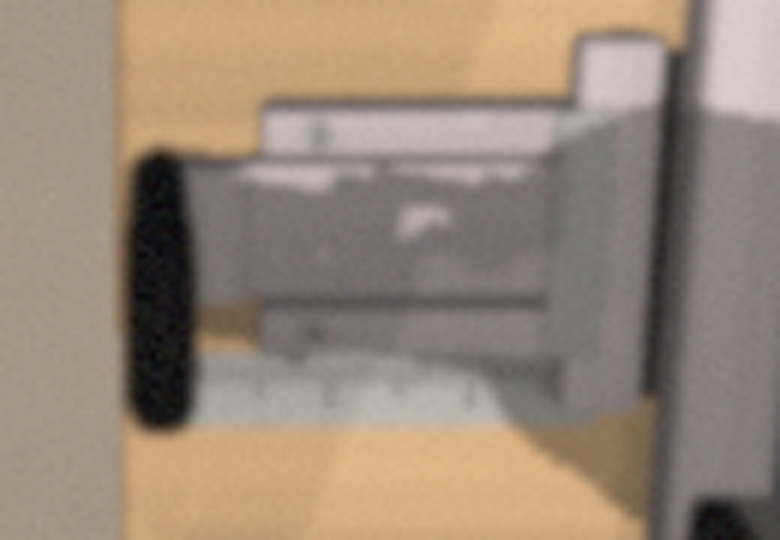

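```bash
python3 - <<'E'
from h import *
goal([649,-52,66],.1565)
E
```

```text
t 2.42 pos [630.2 -58.2 198.3] turn [-0.38 -0.18  0.11] shift now-axes [132.3   3.5  20. ] shift goal-axes [132.3   3.2  19.6] F [-0.3  0.4 -0.3] op 1.001
```

```bash
python3 -m jog '{"angular":[[0,0,0],[0,0,0],[0,0,0],[0,0,0],[0,0,0]],"slide":[[0.03,0,0.005],[0.03,0,0.005],[0.028,0,0.005],[0,0,0.004],[0,0,0]],"hand":[0.0854,0.0854,0.0854,0.0854,0.0854]}'
python3 - <<'E'
from h import *
s=robot.read_state();print(s['tool_pos'],s['qd'].round(3))
np.save('pose.npy',np.r_[s['tool_pos'],s['tool_rot']])
im=robot.camera('wrist');cv2.imwrite('pics/w3.png',im[:,:,::-1])
goal([649,-52,66],.1565)
E
```

```text
t: 2.83
tool_pos: [648.8, -50.2, 111.7]
tool_rot: [-0.122, 1.57, 0.123]
wrist_force: [1.0, 0.1, 1.1]
opening: 0.997
[648.75598666 -50.17415024 111.67997708] [-0.003 -0.049  0.025 -0.032  0.01   0.008 -0.001]
t 2.88 pos [649.6 -50.7 113.5] turn [-0.04  0.03 -0.  ] shift now-axes [47.5 -1.2 -0.8] shift goal-axes [47.5 -1.2 -0.8] F [ 0.5 -1.1  1. ] op 0.998
```

View pics/w3.png

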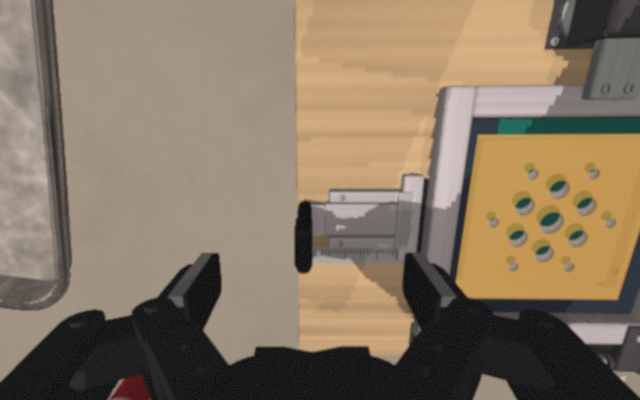

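```bash
python3 - <<'E'
from h import *
print(atz('wrist',[(303.5,236),(304,271),(304,201),(311.7,271)],80))
print(atz('wrist',[(295.5,20),(297.5,300)],16))
E
```

```text
[[646.14968142 -55.82857509  80.        ]
 [667.56707641 -52.3116036   80.        ]
 [626.06362505 -58.5812625   80.        ]
 [666.87697054 -47.94382709  80.        ]]
[[527.0653439  -80.50423203  16.        ]
 [731.07301388 -49.71369028  16.        ]]
```

```bash
python3 -m jog '{"angular":[[0,0,0],[0,0,0],[0,0,0],[0,0,0],[0,0,0],[0,0,0],[0,0,0],[0,0,0],[0,0,0],[0,0,0],[0,0,0],[0,0,0],[0,0,0]],"slide":[[0.012,-0.002,0.002],[0.012,-0.002,0.002],[0.012,-0.0005,0],[0.011,0,0],[0,0,0],[0,0,0],[0,0,0],[0,0,0],[0,0,0],[0,0,0],[0,0,0],[0,0,0],[0,0,0]],"hand":[0.0854,0.0854,0.0854,0.0854,0.0854,0.04,0.02,0.0,0.0,0.0,0.0,0.0,0.0]}' 60
python3 - <<'E'
from h import *
goal([650,-52,66],.1565)
im=robot.camera('wrist');cv2.imwrite('pics/w4.png',im[:,:,::-1])
E
```

```text
t: 3.97
tool_pos: [653.9, -55.2, 65.7]
tool_rot: [-0.122, 1.567, 0.122]
wrist_force: [-1.6, 1.4, 3.5]
opening: 0.111
t 3.97 pos [653.9 -55.2  65.7] turn [-0.09  0.03 -0.01] shift now-axes [-0.3  3.7 -3.4] shift goal-axes [-0.3  3.7 -3.4] F [-1.6  1.4  3.5] op 0.111
```

View pics/w4.png

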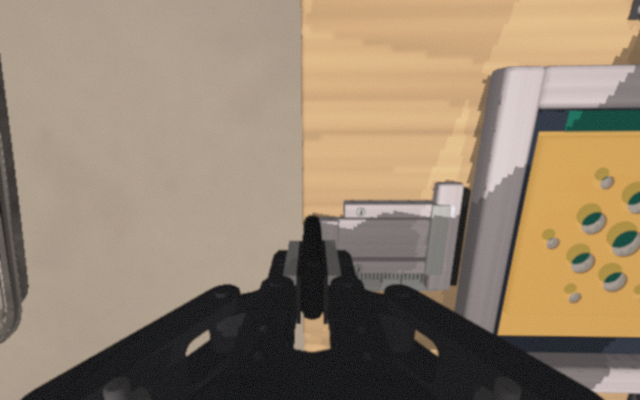

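The black tab sits between the pads, with the opening at 9.5 mm, so it is gripped. Next I slide it along +y.

```bash
python3 -m jog '{"angular":[[0,0,0],[0,0,0],[0,0,0],[0,0,0],[0,0,0],[0,0,0],[0,0,0],[0,0,0],[0,0,0]],"slide":[[0,0.004,0],[0,0.005,0],[0,0.005,0],[0,0.005,0],[0,0.005,0],[0,0.004,0],[0,0.003,0],[0,0,0],[0,0,0]],"hand":[0,0,0,0,0,0,0,0,0]}'
python3 - <<'E'
from h import *
goal([653.9,-55.2,66],.1565)
E
```

```text
t: 4.77
tool_pos: [649.0, -23.3, 65.6]
tool_rot: [-0.122, 1.567, 0.123]
wrist_force: [-1.4, -0.2, 6.3]
opening: 0.104
t 4.77 pos [649.  -23.3  65.6] turn [-0.04  0.01 -0.05] shift now-axes [ -0.4 -32.3  -0.1] shift goal-axes [ -0.4 -32.3  -0.1] F [-1.4 -0.2  6.3] op 0.104
```

```bash
python3 -m jog '{"angular":[[0,0,0],[0,0,0],[0,0,0],[0,0,0],[0,0,0]],"slide":[[0,0.001,0],[0,0.001,0],[0,0.001,0],[0,0,0],[0,0,0]],"hand":[0,0,0,0,0]}'
python3 -m jog '{"angular":[[0,0,0],[0,0,0],[0,0,0]],"slide":[[0,0.001,0],[0,0,0],[0,0,0]],"hand":[0,0,0]}'
python3 -m jog '{"angular":[[0,0,0],[0,0,0],[0,0,0]],"slide":[[0,0.001,0],[0,0,0],[0,0,0]],"hand":[0,0,0]}'
```

```text
t: 5.18
tool_pos: [648.8, -22.3, 65.7]
tool_rot: [-0.122, 1.567, 0.12]
wrist_force: [0.6, -5.9, 4.4]
opening: 0.108
t: 5.43
tool_pos: [648.8, -22.3, 65.7]
tool_rot: [-0.122, 1.566, 0.119]
wrist_force: [3.3, -8.1, 4.4]
opening: 0.106
t: 5.68
tool_pos: [648.7, -22.2, 65.8]
tool_rot: [-0.123, 1.566, 0.118]
wrist_force: [4.1, -10.1, 2.5]
opening: 0.107
```

```bash
python3 -m jog '{"angular":[[0,0,0],[0,0,0],[0,0,0],[0,0,0],[0,0,0],[0,0,0]],"slide":[[0,0.001,0],[0,0.001,0],[0,0,0],[0,0,0],[0,0,0],[0,0,0]],"hand":[0,0,0,0,0,0]}'
python3 - <<'E'
from h import *
im=robot.camera('wrist');cv2.imwrite('pics/w5.png',im[:,:,::-1])
E
python3 -m jog '{"angular":[[0,0,0],[0,0,0],[0,0,0]],"slide":[[0,-0.002,0],[0,-0.002,0],[0,0,0]],"hand":[0,0,0]}'
```

```text
t: 6.18
tool_pos: [648.7, -22.2, 65.8]
tool_rot: [-0.123, 1.565, 0.115]
wrist_force: [5.3, -15.4, 1.6]
opening: 0.108
t: 6.48
tool_pos: [648.8, -22.3, 65.7]
tool_rot: [-0.122, 1.567, 0.121]
wrist_force: [-0.3, -5.8, 5.0]
opening: 0.107
```

View pics/w5.png

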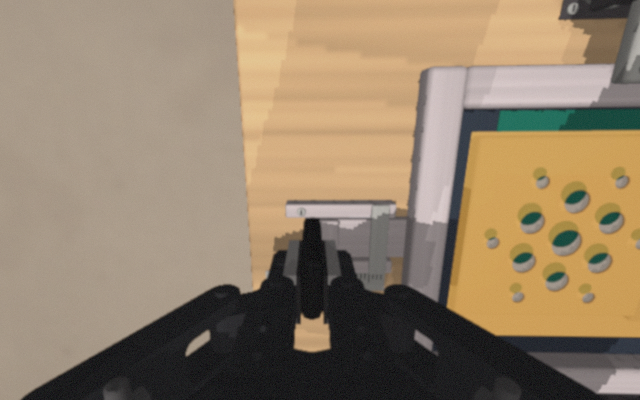

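```bash
python3 -m jog '{"angular":[[0,0,0],[0,0,0],[0,0,0],[0,0,0],[0,0,0],[0,0,0],[0,0,0],[0,0,0],[0,0,0],[0,0,0],[0,0,0],[0,0,0],[0,0,0],[0,0,0],[0,0,0],[0,0,0],[0,0,0],[0,0,0]],"slide":[[0,-0.0015,0],[0,0,0],[0,0,0],[0,0,0],[0,0,0],[-0.02,0,0],[-0.03,0,0],[-0.03,0,0],[-0.03,0,0],[0,0.031,-0.019],[0,0.031,-0.019],[0,0.031,-0.019],[0,0.031,-0.019],[0,0.031,-0.019],[0,0.031,-0.019],[0,0.031,-0.019],[0,0,0],[0,0,0]],"hand":[0,0,0.04,0.0854,0.0854,0.0854,0.0854,0.0854,0.0854,0.0854,0.0854,0.0854,0.0854,0.0854,0.0854,0.0854,0.0854,0.0854]}'
python3 - <<'E'
from h import *
s=robot.read_state();print(s['tool_pos'],s['qd'].round(3))
im=robot.camera('wrist');cv2.imwrite('pics/w6.png',im[:,:,::-1])
goal([483,172,90],.1565)
im=robot.camera('top');cv2.imwrite('pics/top6.png',im[:,:,::-1])
E
```

```text
t: 7.98
tool_pos: [482.3, 173.0, 175.3]
tool_rot: [-0.125, 1.568, 0.126]
wrist_force: [0.4, -1.0, 0.3]
opening: 0.999
[482.33896348 173.02720936 175.26168433] [ 0.039  0.019  0.051 -0.021  0.008 -0.001  0.023]
t 8.03 pos [483.4 171.4 175.3] turn [ 0.02 -0.   -0.02] shift now-axes [85.3  0.6 -0.3] shift goal-axes [85.3  0.7 -0.3] F [ 0.3 -1.3 -0.6] op 1.001
```

View pics/w6.png

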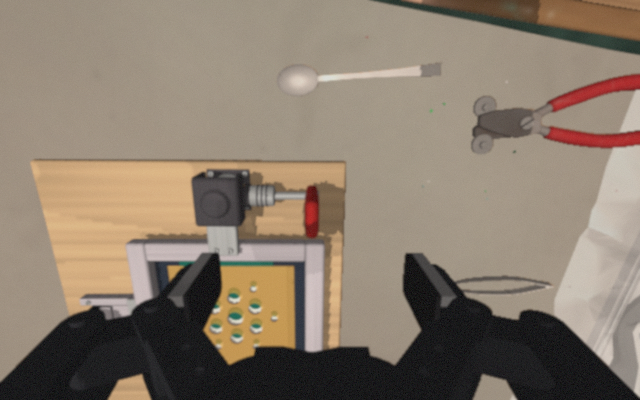

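```bash
python3 - <<'E'
from h import *
s=robot.read_state();print(s['tool_pos'])
w=atz('wrist',[(312.5,237),(312.5,186)],101);print(w)
t=w[0]-14*np.array([np.cos(.1565),np.sin(.1565),0]);t[2]=86;print(t)
goal(t,.1565)
E
```

```text
[483.99120338 170.39900714 175.29970121]
[[497.7389474  173.17904414 101.        ]
 [461.52429937 167.45874492 101.        ]]
[483.91004352 170.99697695  86.        ]
t 8.08 pos [484.  170.4 175.3] turn [-0.1   0.01  0.01] shift now-axes [89.3  0.6  0. ] shift goal-axes [89.3  0.6  0. ] F [ 0.4 -0.5 -0.3] op 0.997
```

```bash
python3 -m jog '{"angular":[[0,0,0],[0,0,0],[0,0,0]],"slide":[[0.02,0,0],[0.02,0,0],[0,0,0]],"hand":[0.0854,0.0854,0.0854]}'
python3 - <<'E'
from h import *
im=robot.camera('wrist');cv2.imwrite('pics/w7.png',im[:,:,::-1])
E
```

```text
t: 8.33
tool_pos: [482.7, 168.8, 132.1]
tool_rot: [-0.122, 1.572, 0.118]
wrist_force: [-1.2, 1.2, -0.8]
opening: 1.0
```

View pics/w7.png

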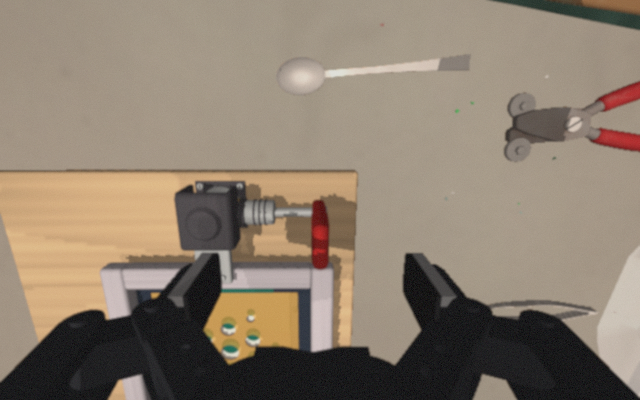

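```bash
python3 - <<'E'
from h import *
w=atz('wrist',[(320,267)],101);print(w)
t=w[0]-14*np.array([np.cos(.1565),np.sin(.1565),0]);t[2]=84;print(t)
goal(t,.1565);print(robot.read_state()['joint_pos'])
E
```

```text
[[496.87417118 175.98041074 101.        ]]
[483.04526729 173.79834354  84.        ]
t 8.38 pos [483.3 169.1 133.8] turn [-0.21 -0.19  0.1 ] shift now-axes [49.8  4.8  0.6] shift goal-axes [49.8  4.7  0.4] F [ 0.1 -0.1  0.5] op 0.999
[-0.74078935  0.18893506  0.34759471  1.91149396 -0.07255088  1.05699989
  1.36065764]
```

```bash
python3 -m jog '{"angular":[[0,0,0],[0,0,0],[0,0,0],[0,0,0],[0,0,0],[0,0,0],[0,0,0],[0,0,0],[0,0,0],[0,0,0],[0,0,0],[0,0,0]],"slide":[[0.016,0.002,0],[0.017,0,0],[0.016,0,0],[0,0,0],[0,0,0],[0,0,0],[0,0,0],[0,0,0],[0,0,0],[0,0,0],[0,0,0],[0,0,0]],"hand":[0.0854,0.0854,0.0854,0.0854,0.04,0.02,0.0,0.0,0.0,0.0,0,0]}' 80
python3 - <<'E'
from h import *
goal([483,173,84],.1565)
im=robot.camera('wrist');cv2.imwrite('pics/w8.png',im[:,:,::-1])
E
```

```text
t: 9.38
tool_pos: [483.6, 173.5, 86.8]
tool_rot: [-0.121, 1.567, 0.123]
wrist_force: [-1.4, 2.6, 4.7]
opening: 0.097
t 9.38 pos [483.6 173.5  86.8] turn [-0.05  0.04 -0.06] shift now-axes [ 2.8 -0.4 -0.7] shift goal-axes [ 2.8 -0.4 -0.7] F [-1.4  2.6  4.7] op 0.097
```

View pics/w8.png

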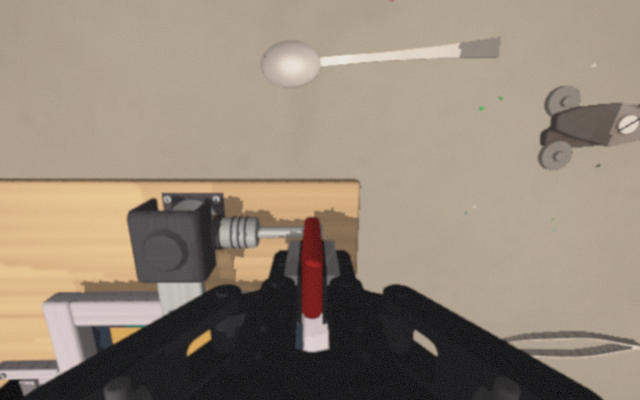

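The pads hold the red tab at col 312, with the opening at 8.3 mm. Next I pull the latch along +y.

```bash
python3 -m jog '{"angular":[[0,0,0],[0,0,0],[0,0,0],[0,0,0],[0,0,0],[0,0,0],[0,0,0],[0,0,0]],"slide":[[0,0.003,0],[0,0.003,0],[0,0.003,0],[0,0.003,0],[0,0.003,0],[0,0.002,0],[0,0,0],[0,0,0]],"hand":[0,0,0,0,0,0,0,0]}'
python3 - <<'E'
from h import *
goal([483.6,173.5,86.8],.1565)
E
```

```text
t: 10.1
tool_pos: [481.6, 187.0, 86.6]
tool_rot: [-0.122, 1.567, 0.118]
wrist_force: [-0.3, -9.5, 7.8]
opening: 0.1
t 10.1 pos [481.6 187.   86.6] turn [-0.2   0.    0.16] shift now-axes [ -0.2 -13.6  -0.1] shift goal-axes [ -0.2 -13.6  -0.1] F [-0.3 -9.5  7.8] op 0.1
```

```bash
python3 -m jog '{"angular":[[0,0,0],[0,0,0],[0,1.2,0],[0,2.4,0],[0,2.4,0],[0,0,0]],"slide":[[0,0.001,0],[0,0,0],[-0.0051,0,0.0011],[-0.0101,0,0.0023],[-0.0101,0,0.0023],[0,0,0]],"hand":[0,0,0,0,0,0]}'
python3 - <<'E'
from h import *
goal([483.6,173.5,86.8],.1565)
im=robot.camera('wrist');cv2.imwrite('pics/w9.png',im[:,:,::-1])
E
```

```text
t: 10.6
tool_pos: [488.1, 188.5, 112.1]
tool_rot: [-0.13, 1.675, 0.112]
wrist_force: [-3.1, -9.6, -2.3]
opening: 0.103
t 10.6 pos [488.1 188.5 112.1] turn [-0.25 -6.22  0.19] shift now-axes [ 25.9 -14.   -4. ] shift goal-axes [ 25.3 -14.1  -6.8] F [-3.1 -9.6 -2.3] op 0.103
```

View pics/w9.png

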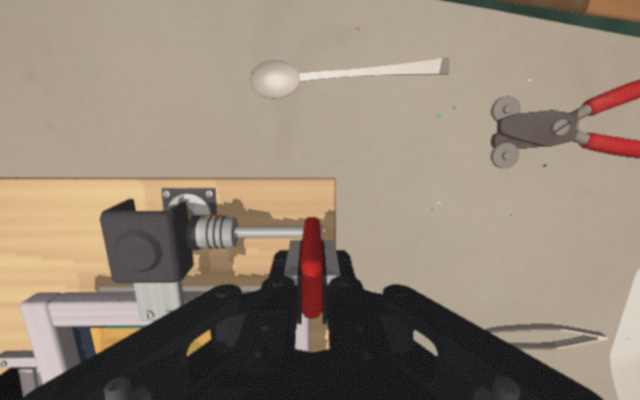

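The coupler is off the ball and the force is small. I continue along the arc.

```bash
python3 -m jog '{"angular":[[0,2.4,0],[0,2.4,0],[0,2.4,0],[0,2.4,0],[0,2.4,0],[0,2.4,0],[0,2.4,0],[0,2.4,0],[0,1.2,0],[0,0,0],[0,0,0],[0,0,0],[0,0,0]],"slide":[[-0.0101,0,0.0023],[-0.0101,0,0.0023],[-0.0101,0,0.0023],[-0.0101,0,0.0023],[-0.0101,0,0.0023],[-0.0101,0,0.0023],[-0.0101,0,0.0023],[-0.0101,0,0.0023],[-0.0051,0,0.0011],[0,0,0],[0,0,0],[0,0,0],[0,0,0]],"hand":[0,0,0,0,0,0,0,0,0,0,0,0,0]}'
python3 - <<'E'
from h import *
goal([483.6,173.5,86.8],.1565);print(robot.read_state()['qd'].round(4))
for n in('scene','wrist','top'):
    im=robot.camera(n);cv2.imwrite(f'pics/{n}10.png',im[:,:,::-1])
im=cv2.imread('pics/top10.png'); cv2.imwrite('pics/top10c.png',cv2.resize(im[90:270,220:420],None,fx=3.3,fy=3.3,interpolation=cv2.INTER_CUBIC))
im=cv2.imread('pics/scene10.png'); cv2.imwrite('pics/scene10c.png',cv2.resize(im[100:300,220:460],None,fx=3,fy=3,interpolation=cv2.INTER_CUBIC))
E
```

```text
t: 11.73
tool_pos: [527.7, 194.7, 188.5]
tool_rot: [-0.158, 2.029, 0.091]
wrist_force: [-3.5, -9.0, 1.6]
opening: 0.097
t 11.73 pos [527.7 194.7 188.5] turn [ -0.28 -26.52   0.21] shift now-axes [111.9 -13.8   3.6] shift goal-axes [101.7 -14.1 -46.9] F [-3.5 -9.   1.6] op 0.097
[-0.0004 -0.0025  0.0014  0.0007  0.0016 -0.0008  0.0003]
```

View pics/scene10c.png

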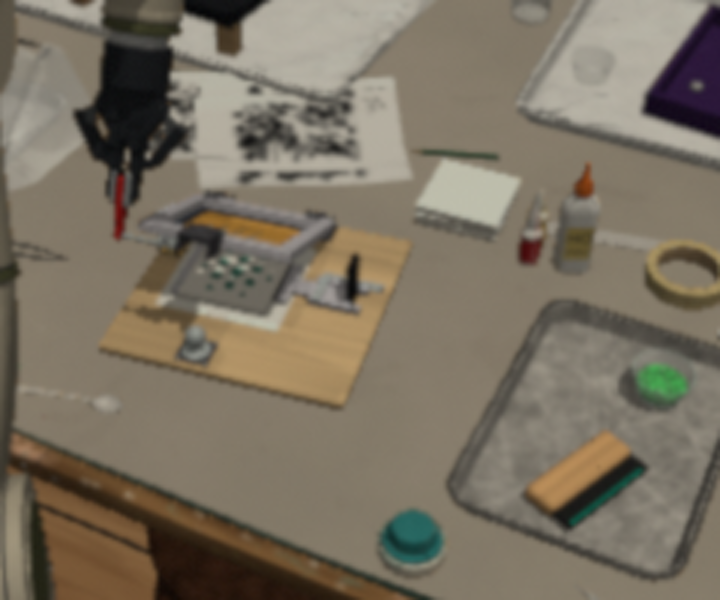

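View pics/wrist10.png

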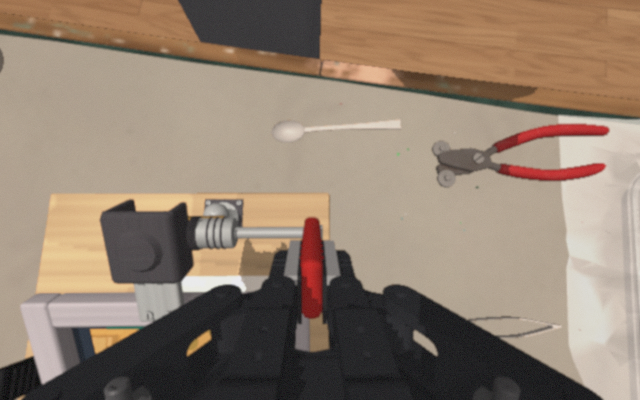

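View pics/top10c.png

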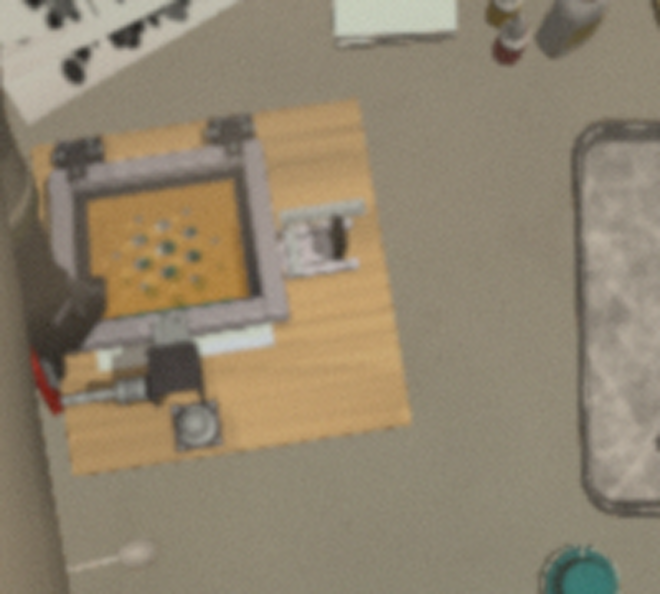

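```bash
python3 -c "
from bench import robot
s=robot.read_state();print(s['tool_pos'],abs(s['qd']).max());print(robot.job_done())"
```

```text
[527.71937245 194.67907615 188.51793278] 0.0014980757539317915
the job is handed in; nothing more can be done
None
```

I clamped the tile, freed the latch and raised the frame. I handed the job in at about 12 s, still holding the frame up by the red tab. No verdict was reported.

- **Clamp:** I slid the jaw about 33 mm until it stopped against the tile. I pressed with about 15 N at the wrist, some of which is the slide's friction, then let go of the tab.
- **Latch:** I pulled the red tab about 14 mm along +y at about 9.5 N. That clears the 10 mm point and is short of the 18 mm end stop.
- **Frame:** I lifted it along its hinge arc. The tool turned 26.5° (about 0.46 rad) and the tab rose about 102 mm.

**Last checks:**
- The joints were at rest and the grip opening was about 8 mm on the tab.
- The last pictures showed the tile flat on the bed, the jaw still closed on its side and the bystanders apparently where they were.
- I judged the tile and the jaw gap by eye in the pictures, not by measurement.
- None of these last checks failed. Some position readings earlier differed by up to 3 mm because the arm was still settling, so I measured again before each grasp.

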